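# Unlock the buckle magazine with its key

### The arm

A 6-joint arm with a two-finger parallel gripper is mounted at the origin on the work surface. World frame = base frame: x ahead of the robot, y to its left, z up, the work surface at z = 0. Lengths are in m, angles in rad, forces in N, time in s.
With the tool pointing down it reaches from about 0.275 to 0.825 m from the base axis. Payload 4.9 kg.
Tool frame: the origin (TCP) lies on the centre line of the jaws, within the pads' length; the fingertips stand 14 mm ahead of it and the grasp point (between the pads) lies 5 mm behind it; x points along the fingers, y is the direction in which the jaws open and shut, and the axes are right-handed (so a half turn about x gives the same grasp; the last joint's range is limited). The gripper opens to 85 mm and grips with 20 to 120 N. Pads are 22 mm wide; open, the fingers measure 114 mm over their backs; the gripper's body (76 mm by 85 mm) begins 54 mm behind the grasp point. The pads swing forward as they close: fully open they stand 13 mm farther back than shut.
Start: joints at [-1.399, 0.326, -0.193, 1.052, 0, 1.437], TCP at [0.166, -0.524, 0.245] pointing down, gripper open.
Joint ranges: [-2.65, 2.65], [-0.97, 1.79], [-1.3, 1.35], [-1.93, 2.1], [-1.47, 1.37], [-3.14, 3.14]. Speed limits (rad/s): [2.57, 2.57, 3.14, 3.14, 3.14, 3.14].

### API

Orientations are given as a rotation vector (axis times angle).
In Python, from plant import robot gives the robot as it stands.
- The arm moves only by the tool move_arm, never from a script. Its argument "moves" is a list of rows, each a list of 3 entries, a list of its own where there are three numbers: the shift along the world's x, y, z in cm, then the turn, a rotation vector about the world's x, y, z in rad, then the opening, from 0 (shut) to 1 (fully open). In form: [[[dx, dy, dz], [ax, ay, az], claw], ...]. A call has 1 to 12 rows; each row is the pose to reach, as a shift and turn from the pose measured when the call began; what a row does not reach only later rows make up. A row lasts 1/10 s, in which the tool goes at most 50 mm and 8.59 degrees, less where a joint would pass 70% of its speed; a pose out of reach is approached as far as the arm can. A call with a gripper value outside its range is refused whole. The fingers move at their own pace and stop on an object; "newtons" is the grip in N (left out, the last holds). Time passes only in rows, so rows that repeat a pose let the fingers close. It gives the time, the measured TCP pose, the force and the opening at its end, in the units of the state.
- robot.get_obs(): the state, without advancing time (a new reading comes with each control period).
- robot.read_camera(name): name is "side" or "top" or "wrist"; returns the picture (420x560x3 uint8, red, green, blue); there is no depth.
- robot.camera_params(name): a dict with "mtx" (3x3 intrinsics, pixels), "R" (3x3) and "t" (3): a world point X has camera coordinates R X + t. Camera axes: x right, y down, z forward; pixel columns grow to the right and rows downward; lengths in m; the calibration is good to about 2 mm. A picture is of the moment at which its call begins: read the wrist's pose just before it. camera_params takes no time and is no camera call; for the wrist camera it gives the pose at the moment of the call.
- robot.sign_off(): hands the job in, once; it reports no verdict.
The state is a dict: "time_s": time; "qpos": joint angles; "joint_vel": joint speeds; "tau": joint torques, N m; "tcp_pos": TCP position; "ee_rot": TCP orientation; "wrist_force": force on the tool from outside, world axes, zero at the start; "moment": the same for the moment, N m; "grip_width": finger opening in m.
Only numpy, scipy, OpenCV 4.12 (cv2) and the standard library are available. Lean on these libraries where they do the work, as an engineer would, in place of code of your own. Each camera call takes 0.05 s, during which the arm holds its last target. There are 200 camera calls.

### The job

Take the orange-handled key from the wooden stand and push its blade down through the narrow slot in the roof of the red magazine, keeping hold of it, to press the hidden latch until the drawer springs out. Then put the key back upright in its empty pocket in the stand, all the way down, and lay the black buckle from the drawer flat in the green tray. Leave the red drawer out and the blue magazine shut, and do not knock or shift anything else.

Things in the scene. Friction and masses are not known exactly. Their poses are not given: they have to be found in the camera images.
- key: release key, 155 mm long, about 140 g, upright in the stand. Origin: middle of the blade's lower end; z up along the key. Steel blade 6 (its x) x 16 mm (its y) from 0 to 90 mm; dark collar 30 x 34 mm from 90 to 98 mm, which rests on the stand's top and cannot pass the slot; orange handle 20 (x) x 28 mm (y) from 98 to 155 mm. The same turned half round
- stand: fixed wooden stand 50 (its x) x 175 (its y) x 100 mm tall. Origin: centre of its underside. Three pockets, open upward, at y = -55, 0, +55 mm, each 14 (x) x 24 mm (y), 94 mm deep, hold key, awl and knife in any order, their axes as the stand's, collars on its top, lower ends 10 mm above the table. Handles about equally high. The row runs roughly along world x
- case_red: fixed magazine, grey sides, red roof and drawer front, 180 (its x) x 135 (its y) x 105 mm tall. Origin: centre of its underside; front (drawer) faces its -x, roughly to the robot. In its flat roof, 60 mm to +x of the origin, a white-rimmed slot 12 mm (x) x 24 mm (y); 66 mm under the roof top lies the hidden latch tab, 26 x 40 mm
- slot_red (a point): centre of the slot in the red magazine's roof, at roof-top height (105 mm). The slot runs straight down; 24 mm along the magazine's y, 12 mm along its x. Axes as the magazine's
- latch_red (a joint): how far the red magazine's hidden latch tab is pressed down, in m: 0 at rest, 0.026 at most; sprung, 8 N at first, 13 N at 0.024. It unlocks at 0.007. With the key's collar down on the roof it reads about 0.024
- drawer_red (a joint): opening of the red drawer, m: 0 shut and locked (reads up to 0.002), 0.085 fully out. Slides along the magazine's -x, pushed by its own spring (6.5 N falling to 2 N, damped, under 1 s) once the tab is 7 mm down; then it stays out. No handle, flush when shut
- tray_red_floor (a point): middle of the red drawer's inner floor, 62 mm above the table; moves with the drawer; axes as the magazine's. Inside 92 (x) x 112 mm (y); side walls 22 mm, front 35 mm above this floor. Fully out, it is 37 mm ahead of the magazine's front face, whose roof is 43 mm above this floor
- buckle: black strap buckle with steel bars, 66 (its x) x 30 (its y) x 18 mm tall, about 70 g, flat in the red drawer, length roughly along its travel; out of sight until the drawer is out. Origin: centre of its underside. Grip it across the 30 mm at its middle, where a block 34 mm long is 18 mm tall
- tray: fixed green open tray, 160 (its x) x 130 (its y) x 32 mm tall, walls and floor 5 mm, empty. Origin: centre of its underside
- case_blue: fixed magazine, grey sides, blue roof and drawer front, 180 (its x) x 135 (its y) x 105 mm tall. Origin: centre of its underside; front (drawer) faces its -x, roughly to the robot. In its flat roof, 60 mm to +x of the origin, a white-rimmed slot 12 mm (x) x 24 mm (y); 66 mm under the roof top lies the hidden latch tab, 26 x 40 mm. It is to stay shut
- drawer_blue (a joint): opening of the blue drawer, m: 0 shut and locked (reads up to 0.002), 0.085 fully out. Slides along the magazine's -x, pushed by its own spring (6.5 N falling to 2 N, damped, under 1 s) once the tab is 7 mm down; then it stays out. No handle, flush when shut
- awl: bystander in the stand: awl with round wooden handle, 152 mm long, origin at its point, same collar as the key
- knife: bystander in the stand: knife with round red handle, 152 mm long, origin at its lower end, same collar as the key
- oil: bystander: clear oil bottle with red cap, 56 mm across, 190 mm tall, origin at the centre of its base; stands behind the magazines
- jar: bystander: glass jar with steel cap, 68 mm across, 90 mm tall, origin at the centre of its base; stands in front, between the drawers
- batten: bystander: wooden batten 200 x 24 x 12 mm lying between the magazines, origin at the centre of its underside
- marker: bystander: pink marker 152 mm long, 9 mm thick, lying on the table, origin at the centre of its underside
- shears: bystander: shears about 190 mm long, 8 mm high, lying on the table, origin at the pivot, at table height
- hardboard: bystander: brown fibreboard 100 x 130 x 16 mm lying on the table, origin at the centre of its underside
There are look-alikes about, which are no part of the job. What is shaped like the key but yellow is not meant.

How it is judged:
On the way, in this order (a step that is already met when the one before it is completed fails the run):
1. the key, held in the gripper, presses the red magazine's latch tab down (more than 5 mm) (value of joint latch_red above 0.005 m and contact force between key and the fingers above 1 N and horizontal distance between key and slot_red below 0.012 m), for 0.1 s.
2. the red drawer has sprung out (more than 70 mm) (value of joint drawer_red above 0.07 m), for 0.1 s.
At the end, for the whole second after the job is handed in: The buckle lies at rest flat (within 0.15 rad), right side up, on the floor of the green tray; the key stands at rest, upright (within 0.1 rad), in its pocket with its collar on the stand (within 4 mm); the red drawer is out by more than 70 mm and the blue one shut (under 10 mm) (x of buckle in the frame of tray between -0.075 and 0.075 m and y of buckle in the frame of tray between -0.06 and 0.06 m and z of buckle in the frame of tray below 0.01 m and angle between buckle's own z axis and vertical below 0.15 rad and linear speed of each of buckle, key below 0.02 m/s and z of key in the frame of stand between 0.005 and 0.014 m and x of key in the frame of stand between -0.02 and 0.02 m and y of key in the frame of stand between -0.075 and 0.075 m and angle between key's own z axis and vertical below 0.1 rad and value of joint drawer_red above 0.07 m and value of joint drawer_blue below 0.01 m); the robot touches nothing.
It fails at once if the blue magazine's drawer opens (more than 10 mm) (value of joint drawer_blue above 0.01 m).
It fails at once if a bystander (awl, knife, oil bottle, jar, batten, marker, shears, fibreboard) is shifted by more than 25 mm (distance of any of awl, knife, oil, jar, batten, marker, shears, hardboard from where it was at the start of the episode above 0.025 m).
It fails at once if a standing bystander (oil bottle, jar, awl, knife) is tipped by more than 0.4 rad (angle between any of oil, jar, awl, knife's own z axis and vertical above 0.4 rad).
It also fails if it takes over 64 s, if anything falls off the work surface, if the arm or the gripper's body presses on something with over 40 N, if the wrist force passes 120 N, or if a joint passes its speed limit or range.

## Working session

There is one attempt and no reset: what is moved stays moved. The work goes in short steps, Python scripts to look and compute and a tool call to move; the robot and the scene stay as the last step left them, time stands still between calls to the robot, and variables do not carry over. Pictures are saved under pics/ and viewed, about 8 in all and at most 12, crops included, and the job is handed in when it is done.

Besides the shell and the picture viewer there is one more tool, called after ">>>" in YAML: its name, and indented under it one key for each argument. move_arm: Moves the arm, as the interface text tells. Its arguments: {"type":"object","properties":{"moves":{"type":"array"},"newtons":{"type":"number"}},"required":["moves"]}

```bash
mkdir -p pics; cat > h.py <<'E'
from plant import robot
import numpy as np, cv2
from scipy.spatial.transform import Rotation as Rn
def ray(name,u,v,z,P=None):
    P=P or robot.camera_params(name); K,R,t=map(np.array,(P["mtx"],P["R"],P["t"]))
    d=R.T@np.linalg.inv(K)@np.array([u,v,1.]); c=-R.T@t.ravel()
    return c+d*(z-c[2])/d[2]
def proj(name,X,P=None):
    P=P or robot.camera_params(name); K,R,t=map(np.array,(P["mtx"],P["R"],P["t"]))
    x=K@(R@np.array(X)+t.ravel()); return x[:2]/x[2]
def snap(name,f,crop=None,s=1):
    P=robot.camera_params(name)
    im=cv2.cvtColor(robot.read_camera(name),cv2.COLOR_RGB2BGR)
    cv2.imwrite("pics/raw_"+f,im)
    if crop: a,b,c,d=crop; im=im[b:d,a:c]
    cv2.imwrite("pics/"+f,cv2.resize(im,None,fx=s,fy=s,interpolation=cv2.INTER_CUBIC)); return P
E
python3 - <<'E'
from h import *
for n in("top","side"):
    P=snap(n,n+"0.png",s=1.42); print(n,np.array(P["mtx"]).round(1).tolist(),(-np.array(P["R"]).T@np.array(P["t"]).ravel()).round(3))
o=robot.get_obs(); print(o)
E
```

```text
top [[497.3, 0.0, 278.7], [0.0, 497.3, 208.3], [0.0, 0.0, 1.0]] [ 0.289 -0.023  1.226]
side [[398.6, 0.0, 279.8], [0.0, 398.6, 209.8], [0.0, 0.0, 1.0]] [ 0.451 -0.87   0.95 ]
{'time_s': 0.1, 'qpos': array([-1.39919388e+00,  3.26866201e-01, -1.93455970e-01,  1.05198990e+00,
        3.43725314e-05,  1.43660390e+00]), 'joint_vel': array([-0.00047208, -0.00287144,  0.0032018 , -0.00090815, -0.00100595,
       -0.00045261]), 'tau': array([ 1.05912342e-03, -4.44238544e+01,  2.63037908e+01,  7.91807746e-03,
       -1.25687225e-04,  8.92550162e-06]), 'tcp_pos': array([ 0.16552021, -0.52400088,  0.24459265]), 'ee_rot': array([ 2.05731315,  0.31860923, -2.05730063]), 'wrist_force': array([ 0.52524159,  0.61745387, -0.67066354]), 'moment': array([ 0.00305536, -0.02239335,  0.03241945]), 'grip_width': 0.08541333076840278}
```

View pics/top0.png

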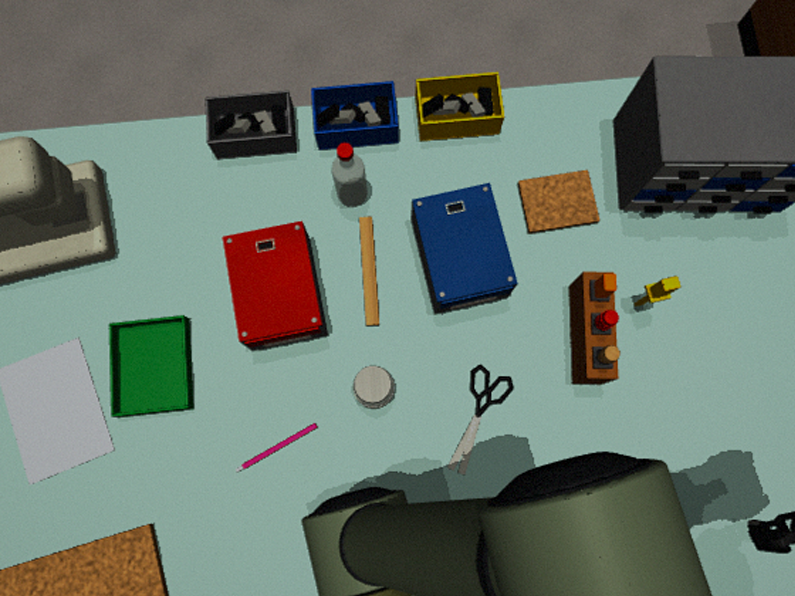

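View pics/side0.png

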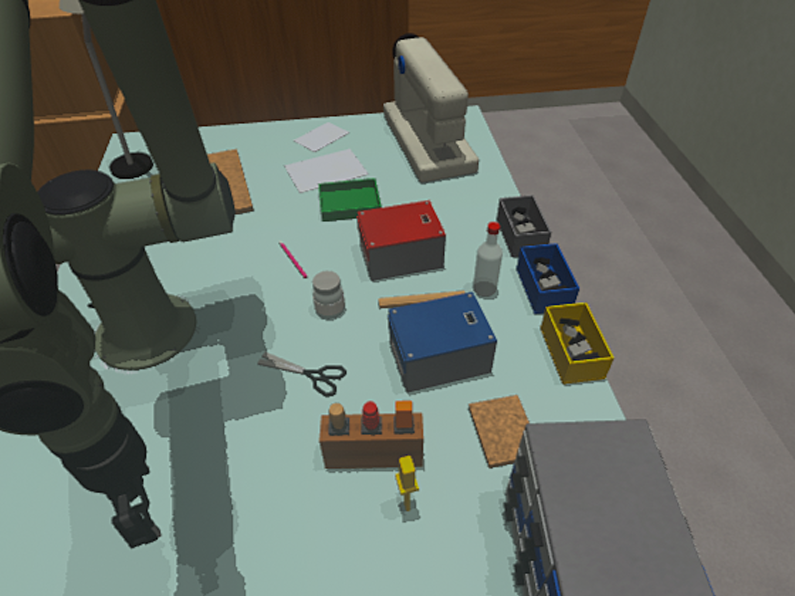

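Candidates in the 795-px top view: the orange key at (603,282), the red-handled knife (607,319), the wooden awl (611,354), and a yellow look-alike outside the stand (660,290). The orange one in the far pocket is the one I want. Red slot is at (265,245), blue slot at (455,208). Next is a close crop.

```bash
python3 - <<'E'
from h import *
t=cv2.imread("pics/raw_top0.png")
a=cv2.resize(t[180:280,390:490],(400,400),interpolation=cv2.INTER_CUBIC)   # x4
b=cv2.resize(t[150:250,145:245],(400,400),interpolation=cv2.INTER_CUBIC)
cv2.imwrite("pics/c1.png",np.hstack([a,b]))
E
```

```text
(no output)
```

View pics/c1.png

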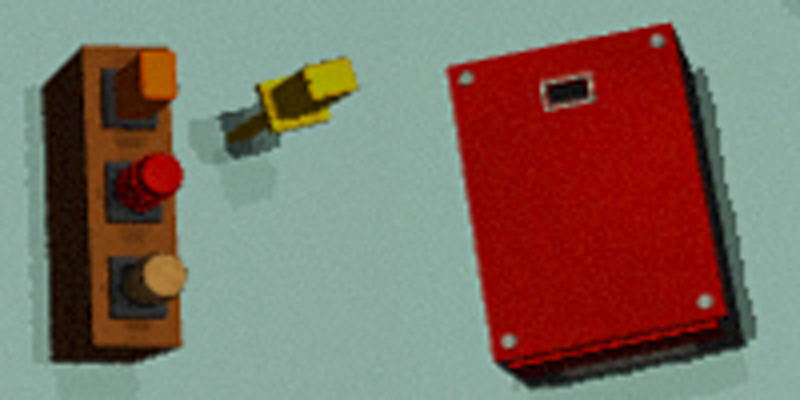

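The crop shows the orange square handle with its collar flush on the stand's top in the far pocket, which confirms the choice. The red slot centre is at crop pixel (568,91).

```bash
cat > m.py <<'E'
from h import *
A=lambda u,v,z:ray("top",390+u/4-.375,180+v/4-.375,z)
B=lambda u,v,z:ray("top",145+(u-400)/4-.375,150+v/4-.375,z)
s=np.array([A(*p,.1) for p in((84,46),(175,46),(181,346),(93,348))]);print("stand",s.round(4).tolist(),s.mean(0),np.linalg.norm(np.diff(s,axis=0),axis=1))
print("key top",A(159.5,74,.165), "collar",[A(*p,.108).round(4) for p in((103,70),(158,128),(103,126))])
d=(s[0]+s[1]-s[2]-s[3])/2;print("stand yaw",np.arctan2(d[1],d[0]))
r=np.array([B(*p,.105) for p in((448,68),(669,23),(724,317),(494,362))]);print("red",r.round(4).tolist(),r.mean(0),np.linalg.norm(np.diff(r,axis=0),axis=1))
d=r[0]+r[1]-r[2]-r[3];print("red yaw",np.arctan2(d[1],d[0]))
d=d/np.linalg.norm(d);print("slot from box",r.mean(0)+.06*d,"slot",B(568,91,.105))
k=1.42
g=np.array([ray("top",x/k,y/k,.032) for x,y in((110,320),(189,316),(193,408),(113,416))]);print("tray",g.round(3).tolist(),g.mean(0))
print("jar",ray("top",374/k,387/k,.09),"oil",ray("top",345/k,150/k,.19))
E
python3 m.py
```

```text
stand [[0.5536, -0.3531, 0.1], [0.5486, -0.4059, 0.1], [0.3752, -0.3812, 0.1], [0.3787, -0.3316, 0.1]] [ 0.46402821 -0.36795119  0.1       ] [0.05309011 0.17521755 0.04972382]
key top [ 0.51873759 -0.37284675  0.165     ] collar [array([ 0.5365, -0.3595,  0.108 ]), array([ 0.4996, -0.3857,  0.108 ]), array([ 0.5037, -0.3544,  0.108 ])]
stand yaw -0.13189596058446948
red [[0.6676, 0.2349, 0.105], [0.6831, 0.1034, 0.105], [0.5037, 0.0832, 0.105], [0.4899, 0.2156, 0.105]] [0.58609166 0.15927893 0.105     ] [0.13242101 0.18059928 0.13309107]
red yaw 0.11007084106880095
slot from box [0.64572855 0.16586986 0.105     ] slot [0.64683474 0.1651734  0.105     ]
tray [[0.56, 0.451, 0.032], [0.555, 0.315, 0.032], [0.397, 0.313, 0.032], [0.396, 0.446, 0.032]] [0.47687371 0.3809947  0.032     ]
jar [0.39783447 0.00606873 0.09      ] oil [0.76352993 0.01701552 0.19      ]
```

```bash
cat >> m.py <<'E'
print("yellow base/top",A(240,140,0),A(330,77,.155))
o=robot.get_obs();M=Rn.from_rotvec(o["ee_rot"]).as_matrix();print(M.round(3));print("tool y yaw",np.arctan2(M[1,1],M[0,1]),"down:",M[:,0])
P=robot.camera_params("wrist");print("cam",(M.T@(-np.array(P["R"]).T@np.array(P["t"]).ravel()-o["tcp_pos"])).round(4),(np.array(P["R"])@M).round(3).tolist())
E
python3 m.py | tail -8
```

```text
tray [[0.56, 0.451, 0.032], [0.555, 0.315, 0.032], [0.397, 0.313, 0.032], [0.396, 0.446, 0.032]] [0.47687371 0.3809947  0.032     ]
jar [0.39783447 0.00606873 0.09      ] oil [0.76352993 0.01701552 0.19      ]
yellow base/top [ 0.50745158 -0.47075866  0.        ] [ 0.51038372 -0.46969075  0.155     ]
[[-0.     0.301 -0.954]
 [ 0.001 -0.954 -0.301]
 [-1.    -0.001 -0.   ]]
tool y yaw -1.2650013070877104 down: [-2.24962738e-04  1.49934936e-03 -9.99998851e-01]
cam [-0.1285  0.0017 -0.0855] [[0.001, 1.0, 0.0], [-0.327, -0.0, 0.945], [0.945, -0.001, 0.327]]
```

>>> move_arm:
  moves:
    - [[4,1.7,0],[0,0,-0.06],0.55]
    - [[8,3.4,0],[0,0,-0.12],0.55]
    - [[12,5.1,0],[0,0,-0.18],0.55]
    - [[16,6.8,0],[0,0,-0.24],0.55]
    - [[20,8.5,0],[0,0,-0.3],0.55]
    - [[24,10.2,0],[0,0,-0.36],0.55]
    - [[28,11.9,0],[0,0,-0.42],0.55]
    - [[32,13.6,0],[0,0,-0.438],0.55]
    - [[35.3,15,0],[0,0,-0.438],0.55]
    - [[35.3,15,0],[0,0,-0.438],0.55]
    - [[35.3,15,0],[0,0,-0.438],0.55]
  newtons: 80

```text
time_s: 1.2
tcp_pos: [0.5186, -0.3732, 0.2437]
ee_rot: [-2.152, 0.138, 2.154]
wrist_force: [-0.3, -0.6, -0.2]
grip_width: 0.0467
```

```bash
cat > st.py <<'E'
from h import *
def st():
    o=robot.get_obs();M=Rn.from_rotvec(o["ee_rot"]).as_matrix()
    print("t",o["time_s"],"tcp",o["tcp_pos"].round(4),"yaw",np.arctan2(M[1,1],M[0,1]).round(4),"down",M[:,0].round(4),"F",o["wrist_force"].round(2),"w",round(o["grip_width"],4),"q",o["qpos"].round(3))
E
python3 - <<'E'
from st import *
st()
P=snap("wrist","w1.png",s=1.42)
print("tcp px",proj("wrist",robot.get_obs()["tcp_pos"],P)*1.42, "key top exp px",proj("wrist",[.5186,-.374,.165],P)*1.42)
for p in([.5186,-.374,.108],): print(proj("wrist",p,P)*1.42)
np.save("P1.npy",P,allow_pickle=True)
E
```

```text
t 1.2 tcp [ 0.5186 -0.3732  0.2437] yaw -1.7013 down [-0.0011  0.0022 -1.    ] F [-0.25 -0.61 -0.17] w 0.0467 q [-7.400e-01  4.970e-01  6.400e-02  1.141e+00  1.000e-03  2.532e+00]
tcp px [397.81760392 415.11103578] key top exp px [398.61226818 326.42255094]
[398.81299084 292.66145178]
```

View pics/w1.png

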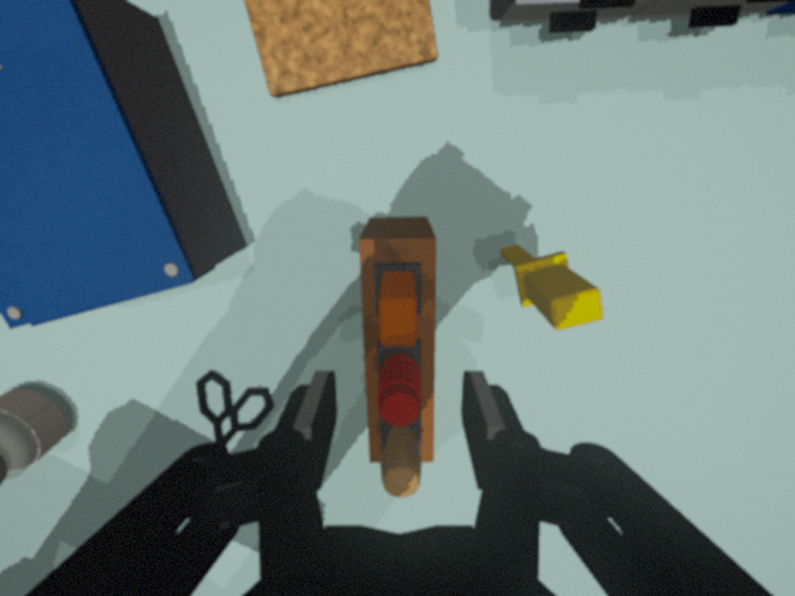

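The wrist view shows the orange handle's top at (397,322), between the jaws laterally, with the yellow look-alike at (575,305) outside them. The handle lies about 2 mm farther out than estimated, so I descend with that correction.

>>> move_arm:
  moves:
    - [[0.2,0,-3],[0,0,0],0.55]
    - [[0.2,0,-6],[0,0,0],0.55]
    - [[0.2,0,-9],[0,0,0],0.55]
    - [[0.2,0,-10.5],[0,0,0],0.55]
    - [[0.2,0,-11.4],[0,0,0],0.55]
    - [[0.2,0,-11.4],[0,0,0],0.55]
    - [[0.2,0,-11.4],[0,0,0],0.3]
    - [[0.2,0,-11.4],[0,0,0],0.0]
    - [[0.2,0,-11.4],[0,0,0],0.0]
    - [[0.2,0,-11.4],[0,0,0],0.0]
    - [[0.2,0,-11.4],[0,0,0],0.0]
    - [[0.2,0,-11.4],[0,0,0],0.0]
  newtons: 80

```text
time_s: 2.45
tcp_pos: [0.5205, -0.3746, 0.1315]
ee_rot: [-2.154, 0.143, 2.153]
wrist_force: [-0.9, 0.5, 6.0]
grip_width: 0.0193
```

```bash
python3 -c "
from st import *
st()"
```

```text
t 2.45 tcp [ 0.5205 -0.3746  0.1315] yaw -1.7028 down [ 5.e-04 -2.e-04 -1.e+00] F [-0.94  0.48  5.95] w 0.0193 q [-0.739  0.581 -0.092  0.898  0.     2.535]
```

>>> move_arm:
  moves:
    - [[0,0,1],[0,0,0],0.0]
    - [[0,0,3],[0,0,0],0.0]
    - [[0,0,6],[0,0,0],0.0]
    - [[0,0,9],[0,0,0],0.0]
    - [[0,0,12],[0,0,0],0.0]
    - [[0,0,14.5],[0,0,0],0.0]
    - [[0,0,16],[0,0,0],0.0]
    - [[0,0,16],[0,0,0],0.0]

```text
time_s: 3.25
tcp_pos: [0.5215, -0.3752, 0.2946]
ee_rot: [-2.159, 0.145, 2.15]
wrist_force: [0.4, -0.7, -0.6]
grip_width: 0.0193
```

```bash
python3 -c "
from st import *
st()"
```

```text
t 3.25 tcp [ 0.5215 -0.3752  0.2946] yaw -1.7026 down [ 0.0042 -0.0033 -1.    ] F [ 0.4  -0.75 -0.59] w 0.0193 q [-0.739  0.477  0.161  1.25   0.     2.535]
```

>>> move_arm:
  moves:
    - [[0,1.5,0],[0,0,0.06],0]
    - [[0,5,0],[0,0,0.18],0]
    - [[0,9,0],[0,0,0.3],0]
    - [[1,13,0],[0,0,0.42],0]
    - [[2,17,0],[0,0,0.54],0]
    - [[3,21,0],[0,0,0.66],0]
    - [[4,25,0],[0,0,0.78],0]
    - [[5,29,0],[0,0,0.9],0]
    - [[6,33,0],[0,0,1.02],0]
    - [[7,36,0],[0,0,1.14],0]
    - [[8,38,0],[0,0,1.2],0]
    - [[8,38,0],[0,0,1.2],0]

```text
time_s: 4.45
tcp_pos: [0.6016, 0.0077, 0.2932]
ee_rot: [1.57, 0.933, -1.562]
wrist_force: [0.4, 0.0, -1.9]
grip_width: 0.019
```

```bash
python3 -c "
from st import *
st()"
```

```text
t 4.45 tcp [0.6016 0.0077 0.2932] yaw -0.4979 down [ 0.0029  0.0039 -1.    ] F [ 0.44  0.02 -1.87] w 0.019 q [-0.112  0.397  0.035  1.206  0.004  1.957]
```

>>> move_arm:
  moves:
    - [[0.5,2,0],[0,0,0.1],0]
    - [[1.5,5,0],[0,0,0.2],0]
    - [[2.5,9,-0.5],[0,0,0.32],0]
    - [[3.5,12,-1],[0,0,0.44],0]
    - [[4.2,14.5,-1.5],[0,0,0.54],0]
    - [[4.4,15.8,-2.3],[0,0,0.608],0]
    - [[4.4,15.8,-2.3],[0,0,0.608],0]
    - [[4.4,15.8,-2.3],[0,0,0.608],0]
    - [[4.4,15.8,-2.3],[0,0,0.608],0]

```text
time_s: 5.35
tcp_pos: [0.6455, 0.1644, 0.2704]
ee_rot: [1.133, 1.261, -1.127]
wrist_force: [0.1, -0.4, -1.3]
grip_width: 0.0192
```

```bash
python3 - <<'E'
from st import *
st()
P=snap("wrist","w2.png",crop=(180,140,380,290),s=4)
o=robot.get_obs(); M=Rn.from_rotvec(o["ee_rot"]).as_matrix()
f=lambda X:(proj("wrist",X,P)-[180,140])*4
print("key tip px exp",f(o["tcp_pos"]+M@[.1215,0,0]),"slot exp",f([.6463,.1655,.105]))
np.save("P2.npy",P,allow_pickle=True)
E
```

```text
t 5.35 tcp [0.6455 0.1644 0.2704] yaw 0.1075 down [ 0.      0.0044 -1.    ] F [ 0.14 -0.39 -1.27] w 0.0192 q [0.137 0.537 0.198 1.231 0.004 1.6  ]
key tip px exp [396.55343462 272.62857017] slot exp [400.00174154 216.63246341]
```

View pics/w2.png

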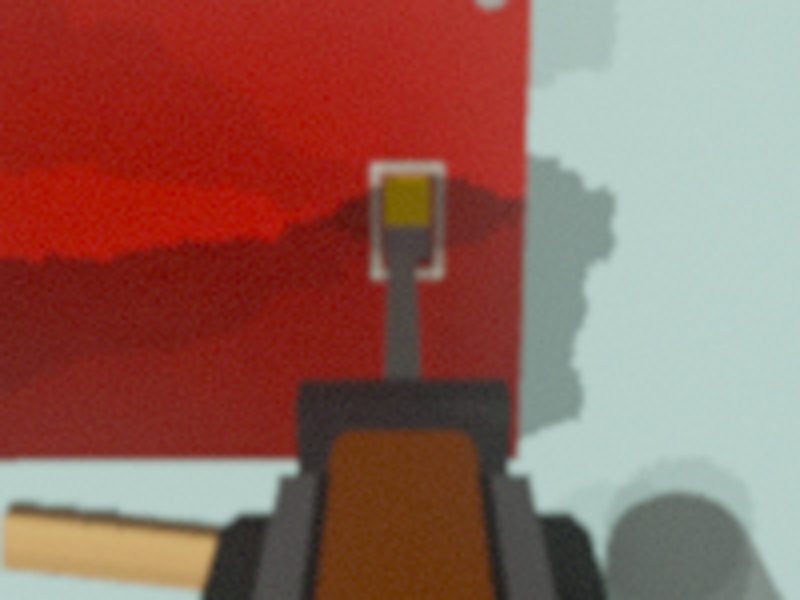

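The view shows the slot rim at (370–445, 160–280), the yellow latch tab inside it, and the blade entering from below. The tip is hard to make out against the dark slot, so I enlarge it with the contrast raised.

```bash
python3 - <<'E'
import cv2,numpy as np
im=cv2.imread("pics/raw_w2.png")[175:245,260:300]
im=np.clip(((im/255.)**.5)*255*1.1,0,255).astype(np.uint8)
cv2.imwrite("pics/w2z.png",cv2.resize(im,None,fx=8,fy=8,interpolation=cv2.INTER_NEAREST))
E
```

```text
(no output)
```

View pics/w2z.png

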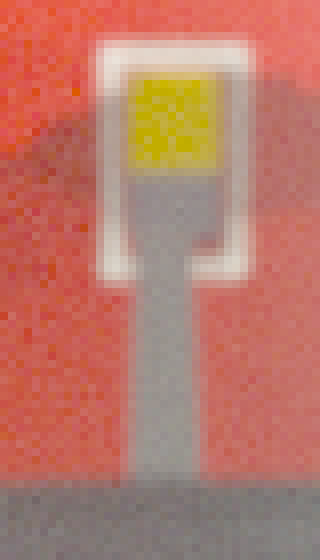

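```bash
python3 - <<'E'
from st import *
from scipy.optimize import least_squares
P=np.load("P2.npy",allow_pickle=True).item()
pz=lambda u,v:(260+u/8-.5,175+v/8-.5)
c=np.array([ray("wrist",*pz(*p),.105,P) for p in((96,42),(254,42),(252,284),(96,284))]);print(c.round(4).tolist(),"slot",c.mean(0).round(4),np.linalg.norm(np.diff(c,axis=0),axis=1))
d=c[0]+c[1]-c[2]-c[3];print("yaw y",np.arctan2(d[1],d[0])-np.pi/2)
o=robot.get_obs();M=Rn.from_rotvec(o["ee_rot"]).as_matrix();T=o["tcp_pos"]
# key pt (a along tool y, b toward +y world=-tool z, h up from tip)
f=lambda a,b,h:proj("wrist",T+M@np.array([.1215-h,a,-b]),P)
for b in(-.003,0,.003):
  print(b,"collar top/bot",f(0,.017+b,.098),f(0,.017+b,.09),"handle top",f(0,.014+b,.155),f(0,b-.014,.155),"tip",f(0,.008+b,0))
print("collar corners",f(-.015,.017,.09),f(.015,.017,.09),"obs cols",180+298/4-.4,180+510/4-.4,"row",140+380/4-.4)
for h in(0,.02,.04,.06,.08): print(h,f(-.003,.008,h),f(.003,.008,h))
E
```

```text
[[0.6363, 0.1794, 0.105], [0.6559, 0.1815, 0.105], [0.6594, 0.1499, 0.105], [0.6394, 0.1477, 0.105]] slot [0.6477 0.1646 0.105 ] [0.01968904 0.03179021 0.02010301]
yaw y 0.10393032632277022
-0.003 collar top/bot [278.13145468 240.00970793] [278.24994723 234.25370908] handle top [276.8605186  310.25697801] [277.1700047  368.07123883] tip [279.12673955 202.69718819]
0 collar top/bot [278.11443268 235.00546788] [278.2343431  229.43615618] handle top [276.82436853 303.50388123] [277.13907575 362.29348561] tip [279.11969829 199.38841446]
0.003 collar top/bot [278.0972076  229.94152554] [278.21856101 224.56366156] handle top [276.78758181 296.63185496] [277.10764347 356.42170725] tip [279.11260395 196.05469993]
collar corners [252.08009113 229.43901647] [304.39215162 229.43329549] obs cols 254.1 307.1 row 234.6
0 [275.65550423 199.38906387] [282.58395473 199.38776503]
0.02 [275.24908366 206.54418012] [282.71958152 206.5429186 ]
0.04 [274.7736734  214.91387402] [282.87823137 214.91268175]
0.06 [274.21007774 224.8360895 ] [283.06631037 224.83501506]
0.08 [273.53125168 236.78695965] [283.29284419 236.7860786 ]
```

```bash
python3 - <<'E'
from st import *
im=cv2.imread("pics/raw_w2.png")
for r in list(range(228,256))+list(range(280,400,2)): print(r,im[r,276:284].mean(0).astype(int).tolist(),end="; ")
P=np.load("P2.npy",allow_pickle=True).item()
o=robot.get_obs();M=Rn.from_rotvec(o["ee_rot"]).as_matrix();T=o["tcp_pos"]
f=lambda a,b,h:proj("wrist",T+M@np.array([.1215-h,a,-b]),P)
print()
for b in(-.003,0): print(b,f(0,b+.017,.098),f(0,b+.017,.09),f(0,b+.014,.098),f(0,b+.014,.155),f(0,b-.014,.155))
E
```

```text
228 [64, 70, 82]; 229 [66, 69, 80]; 230 [65, 70, 80]; 231 [67, 71, 80]; 232 [65, 70, 79]; 233 [63, 67, 77]; 234 [57, 59, 68]; 235 [48, 50, 58]; 236 [44, 45, 53]; 237 [43, 43, 51]; 238 [43, 44, 50]; 239 [43, 44, 51]; 240 [45, 47, 53]; 241 [46, 45, 53]; 242 [46, 48, 54]; 243 [45, 46, 53]; 244 [46, 48, 54]; 245 [45, 47, 52]; 246 [44, 46, 60]; 247 [37, 50, 79]; 248 [25, 52, 97]; 249 [22, 56, 107]; 250 [20, 55, 108]; 251 [20, 54, 108]; 252 [22, 57, 108]; 253 [21, 56, 108]; 254 [20, 55, 107]; 255 [19, 55, 107]; 280 [15, 55, 108]; 282 [10, 52, 106]; 284 [11, 53, 106]; 286 [13, 54, 108]; 288 [8, 52, 106]; 290 [11, 53, 107]; 292 [9, 53, 106]; 294 [11, 54, 108]; 296 [9, 53, 107]; 298 [12, 53, 107]; 300 [9, 53, 107]; 302 [4, 51, 106]; 304 [6, 52, 106]; 306 [7, 54, 110]; 308 [3, 55, 114]; 310 [2, 57, 120]; 312 [1, 59, 121]; 314 [0, 58, 121]; 316 [0, 59, 121]; 318 [0, 57, 121]; 320 [1, 58, 121]; 322 [0, 57, 121]; 324 [0, 58, 121]; 326 [1, 58, 122]; 328 [0, 57, 121]; 330 [0, 57, 121]; 332 [0, 57, 121]; 334 [1, 57, 121]; 336 [0, 59, 121]; 338 [1, 56, 121]; 340 [0, 58, 122]; 342 [0, 55, 120]; 344 [0, 57, 121]; 346 [0, 59, 121]; 348 [2, 57, 121]; 350 [0, 56, 121]; 352 [1, 57, 121]; 354 [0, 58, 121]; 356 [0, 54, 119]; 358 [0, 55, 120]; 360 [0, 56, 120]; 362 [0, 55, 119]; 364 [29, 52, 94]; 366 [53, 54, 60]; 368 [54, 53, 57]; 370 [52, 52, 55]; 372 [51, 51, 53]; 374 [45, 46, 48]; 376 [26, 25, 30]; 378 [20, 20, 24]; 380 [19, 18, 20]; 382 [22, 20, 24]; 384 [18, 20, 20]; 386 [20, 21, 24]; 388 [21, 22, 21]; 390 [21, 21, 22]; 392 [21, 20, 22]; 394 [20, 20, 21]; 396 [22, 22, 22]; 398 [24, 22, 23]; 
-0.003 [278.13145468 240.00970793] [278.24994723 234.25370908] [278.14827717 244.95529529] [276.8605186  310.25697801] [277.1700047  368.07123883]
0 [278.11443268 235.00546788] [278.2343431  229.43615618] [278.13145468 240.00970793] [276.82436853 303.50388123] [277.13907575 362.29348561]
```

>>> move_arm:
  moves:
    - [[0.1,-1,0],[0.004,0,0],0]
    - [[0.1,-2,-1.5],[0.004,0,0],0]
    - [[0.1,-2.5,-3],[0.004,0,0],0]
    - [[0.1,-2.5,-3],[0.004,0,0],0]
    - [[0.1,-2.5,-3],[0.004,0,0],0]

```text
time_s: 5.9
tcp_pos: [0.6467, 0.1384, 0.241]
ee_rot: [1.137, 1.263, -1.126]
wrist_force: [-0.3, 0.8, -0.3]
grip_width: 0.0188
```

```bash
python3 - <<'E'
from st import *
st()
P=snap("wrist","w3.png")
np.save("P3.npy",P,allow_pickle=True)
im=cv2.imread("pics/raw_w3.png")[140:240,240:320]
im=np.clip(((im/255.)**.6)*255*1.1,0,255).astype(np.uint8)
cv2.imwrite("pics/w3.png",cv2.resize(im,None,fx=6,fy=6,interpolation=cv2.INTER_NEAREST))
o=robot.get_obs();M=Rn.from_rotvec(o["ee_rot"]).as_matrix();T=o["tcp_pos"]
f=lambda a,b,h:(proj("wrist",T+M@np.array([.1215-h,a,-b]),P)-[240,140]+.5)*6
for b in(-.003,0): print(b,"collar",f(0,b+.017,.09),"tip edge",f(-.003,b+.008,0),f(.003,b+.008,0))
E
```

```text
t 5.9 tcp [0.6467 0.1384 0.241 ] yaw 0.1061 down [ 4.0e-04  8.6e-03 -1.0e+00] F [-0.27  0.81 -0.28] w 0.0188 q [0.096 0.538 0.127 1.158 0.009 1.56 ]
-0.003 collar [235.59435669 565.83787648] tip edge [219.55128275 377.19544879] [261.02943442 377.17581172]
0 collar [235.50159747 536.84871432] tip edge [219.42959781 357.30465352] [261.06367159 357.28420068]
```

View pics/w3.png

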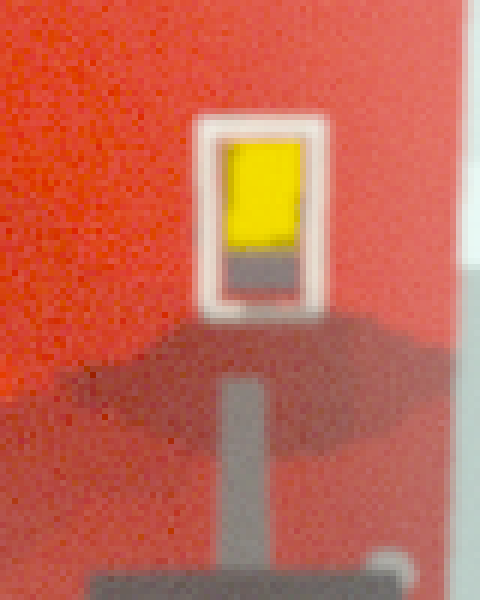

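The blade tip shows at (243,377), which puts the key 3 mm toward -y of the TCP and without tilt relative to the collar.

```bash
python3 - <<'E'
from st import *
P=np.load("P3.npy",allow_pickle=True).item()
pz=lambda u,v:(240+u/6-.5,140+v/6-.5)
c=np.array([ray("wrist",*pz(*p),.105,P) for p in((193,114),(329,114),(329,323),(193,323))]);print("slot",c.mean(0).round(4),np.linalg.norm(np.diff(c,axis=0),axis=1))
t=np.array([ray("wrist",*pz(*p),.1195,P) for p in((219,377),(268,377))]);print("tip edge",t.round(4)); c0=t.mean(0)+.008*np.array([.106,-.994,0]);print("tip centre",c0)
o=robot.get_obs()
print("shift needed at present tilt",c.mean(0)-c0)
E
```

```text
slot [0.6477 0.1649 0.105 ] [0.0198985  0.03160939 0.02065553]
tip edge [[0.6436 0.1444 0.1195]
 [0.6507 0.1451 0.1195]]
tip centre [0.64801959 0.13680776 0.1195    ]
shift needed at present tilt [-0.00036194  0.02811405 -0.0145    ]
```

>>> move_arm:
  moves:
    - [[-0.02,1,0],[-0.0086,0,0],0]
    - [[-0.04,2.5,0],[-0.0086,0,0],0]
    - [[-0.04,2.91,0],[-0.0086,0,0],0]
    - [[-0.04,2.91,0],[-0.0086,0,0],0]
    - [[-0.04,2.91,-0.6],[-0.0086,0,0],0]
    - [[-0.04,2.91,-1.2],[-0.0086,0,0],0]
    - [[-0.04,2.91,-1.8],[-0.0086,0,0],0]
    - [[-0.04,2.91,-2.4],[-0.0086,0,0],0]
    - [[-0.04,2.91,-2.4],[-0.0086,0,0],0]

```text
time_s: 6.85
tcp_pos: [0.6459, 0.1675, 0.216]
ee_rot: [1.13, 1.258, -1.131]
wrist_force: [-1.0, 0.1, -1.2]
grip_width: 0.019
```

```bash
python3 -c "
from st import *
st()"
```

```text
t 6.85 tcp [0.6459 0.1675 0.216 ] yaw 0.1062 down [-8.e-04 -3.e-04 -1.e+00] F [-0.99  0.09 -1.15] w 0.019 q [ 0.143  0.566  0.108  1.114 -0.     1.608]
```

>>> move_arm:
  moves:
    - [[0,0,-1],[0,0,0],0]
    - [[0,0,-2.2],[0,0,0],0]
    - [[0,0,-3.4],[0,0,0],0]
    - [[0,0,-4.6],[0,0,0],0]
    - [[0,0,-5.6],[0,0,0],0]
    - [[0,0,-6.4],[0,0,0],0]
    - [[0,0,-7],[0,0,0],0]
    - [[0,0,-7.5],[0,0,0],0]
    - [[0,0,-7.5],[0,0,0],0]
    - [[0,0,-7.5],[0,0,0],0]
    - [[0,0,-7.5],[0,0,0],0]
    - [[0,0,-7.5],[0,0,0],0]

```text
time_s: 8.05
tcp_pos: [0.6458, 0.1675, 0.1425]
ee_rot: [1.13, 1.258, -1.131]
wrist_force: [-3.3, -1.0, 9.3]
grip_width: 0.0193
```

```bash
python3 - <<'E'
from st import *
st()
snap("top","t2.png",crop=(60,130,300,310),s=3)
E
```

```text
t 8.05 tcp [0.6458 0.1675 0.1425] yaw 0.1063 down [-1.e-04 -2.e-04 -1.e+00] F [-3.35 -1.02  9.29] w 0.0193 q [ 0.143  0.617  0.004  0.958 -0.     1.608]
```

View pics/t2.png

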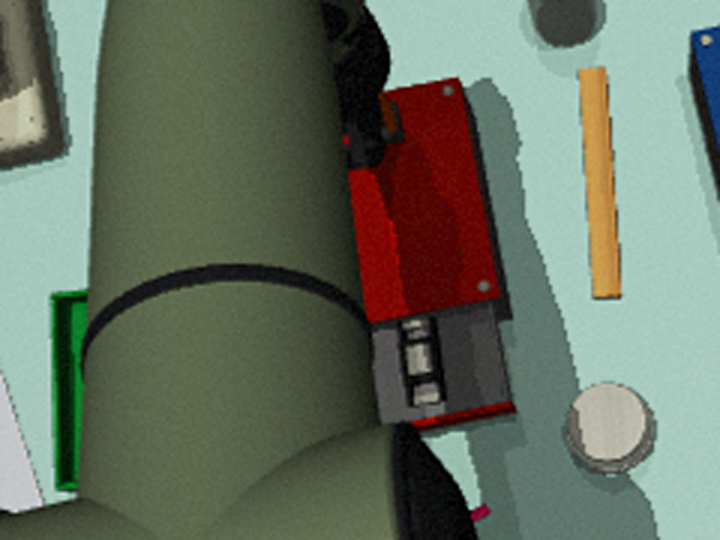

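The drawer is out by about its full travel, and the buckle is visible at (421,360) in the crop. I withdraw the key.

>>> move_arm:
  moves:
    - [[0,0,1.5],[0,0,0],0]
    - [[0,0,3.5],[0,0,0],0]
    - [[0,0,5.5],[0,0,0],0]
    - [[0,0,7.5],[0,0,0],0]
    - [[0,0,10],[0,0,0],0]
    - [[0,0,13],[0,0,0],0]
    - [[0,0,15],[0,0,0],0]
    - [[0,0,15],[0,0,0],0]

```text
time_s: 8.9
tcp_pos: [0.6474, 0.1679, 0.2956]
ee_rot: [1.133, 1.253, -1.126]
wrist_force: [-0.7, 0.2, -0.5]
grip_width: 0.0192
```

```bash
python3 -c "
from st import *
st()"
```

```text
t 8.9 tcp [0.6474 0.1679 0.2956] yaw 0.1064 down [ 5.9e-03  6.0e-04 -1.0e+00] F [-0.65  0.2  -0.47] w 0.0192 q [ 0.144  0.531  0.252  1.285 -0.     1.608]
```

>>> move_arm:
  moves:
    - [[-0.5,-2,0],[0,0,-0.06],0]
    - [[-1.5,-5,0],[0,0,-0.18],0]
    - [[-2.5,-9,0],[0,0,-0.3],0]
    - [[-3.5,-13,0],[0,0,-0.42],0]
    - [[-4.5,-17,0],[0,0,-0.54],0]
    - [[-5.5,-21,0],[0,0,-0.66],0]
    - [[-6.5,-25,0],[0,0,-0.78],0]
    - [[-7.5,-29,0],[0,0,-0.9],0]
    - [[-8.5,-33,0],[0,0,-1.02],0]
    - [[-9.5,-36,0],[0,0,-1.14],0]
    - [[-10,-38,0],[0,0,-1.2],0]
    - [[-10,-38,0],[0,0,-1.2],0]

```text
time_s: 10.1
tcp_pos: [0.5462, -0.2145, 0.2936]
ee_rot: [1.955, 0.466, -1.957]
wrist_force: [0.1, 0.8, -2.0]
grip_width: 0.0194
```

```bash
python3 -c "
from st import *
st()"
```

```text
t 10.1 tcp [ 0.5462 -0.2145  0.2936] yaw -1.098 down [ 5.0e-04 -4.9e-03 -1.0e+00] F [ 0.07  0.84 -2.02] w 0.0194 q [-0.498  0.368 -0.007  1.192 -0.004  2.171]
```

>>> move_arm:
  moves:
    - [[-0.5,-2,0],[0,0,-0.08],0]
    - [[-1,-5,0],[0,0,-0.2],0]
    - [[-1.5,-8.5,0],[0,0,-0.32],0]
    - [[-2,-12,0],[0,0,-0.44],0]
    - [[-2.4,-14.5,0],[0,0,-0.54],0]
    - [[-2.57,-16,-1],[0,0,-0.605],0]
    - [[-2.57,-16,-3],[0,0,-0.605],0]
    - [[-2.57,-16,-4],[0,0,-0.605],0]
    - [[-2.57,-16,-4],[0,0,-0.605],0]
    - [[-2.57,-16,-4],[0,0,-0.605],0]

```text
time_s: 11.1
tcp_pos: [0.5207, -0.3736, 0.2534]
ee_rot: [-2.153, 0.145, 2.158]
wrist_force: [-0.2, 0.2, -1.1]
grip_width: 0.0192
```

```bash
python3 - <<'E'
from st import *
st()
P=snap("wrist","w4.png")
np.save("P4.npy",P,allow_pickle=True)
im=cv2.imread("pics/raw_w4.png")[130:260,230:330]
im=np.clip(((im/255.)**.6)*255*1.1,0,255).astype(np.uint8)
cv2.imwrite("pics/w4.png",cv2.resize(im,None,fx=4.5,fy=4.5,interpolation=cv2.INTER_NEAREST))
E
```

```text
t 11.1 tcp [ 0.5207 -0.3736  0.2534] yaw -1.7015 down [-0.0028 -0.0037 -1.    ] F [-0.18  0.22 -1.06] w 0.0192 q [-0.735  0.494  0.084  1.161 -0.005  2.537]
```

View pics/w4.png

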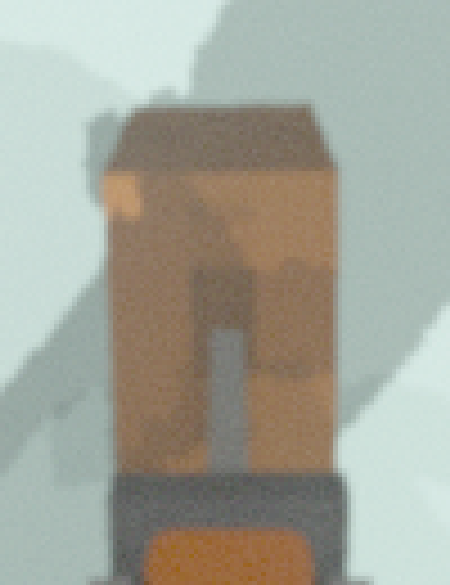

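The pocket shows at (192–256, 268…) with the blade tip's far edge at (208–246, 328). I compute the tip-to-pocket offset from that.

```bash
python3 - <<'E'
from st import *
P=np.load("P4.npy",allow_pickle=True).item()
pz=lambda u,v:(230+u/4.5-.5,130+v/4.5-.5)
e=np.array([.9913,-.1315,0])
p=np.array([ray("wrist",*pz(*q),.1,P) for q in((192,268),(256,268))]);print("pocket edge",p.round(4),np.linalg.norm(p[1]-p[0]))
pc=p.mean(0)-.012*e
s=np.array([ray("wrist",*pz(*q),.1,P) for q in((107,169),(337,169))]);print("stand end",s.round(4),np.linalg.norm(s[1]-s[0]),"pocket from end",s.mean(0)-.0325*e)
t=np.array([ray("wrist",*pz(*q),.1319,P) for q in((208,328),(246,328))]);print("tip edge",t.round(4)); tc=t.mean(0)-.008*e
print("pocket",pc,"tip",tc,"shift",pc-tc)
E
```

```text
pocket edge [[ 0.533  -0.3684  0.1   ]
 [ 0.5312 -0.3821  0.1   ]] 0.01374302768913621
stand end [[ 0.5565 -0.3538  0.1   ]
 [ 0.5502 -0.4016  0.1   ]] 0.04819207225937895 pocket from end [ 0.52112507 -0.37339762  0.1       ]
tip edge [[ 0.529  -0.3717  0.1319]
 [ 0.5281 -0.379   0.1319]]
pocket [ 0.52017503 -0.37367449  0.1       ] tip [ 0.52061039 -0.37433644  0.1319    ] shift [-0.00043536  0.00066195 -0.0319    ]
```

>>> move_arm:
  moves:
    - [[-0.05,0.02,0],[0.0037,-0.0028,0],0]
    - [[-0.05,0.02,-1.5],[0.0037,-0.0028,0],0]
    - [[-0.05,0.02,-3],[0.0037,-0.0028,0],0]
    - [[-0.05,0.02,-4.5],[0.0037,-0.0028,0],0]
    - [[-0.05,0.02,-6.5],[0.0037,-0.0028,0],0]
    - [[-0.05,0.02,-8.5],[0.0037,-0.0028,0],0]
    - [[-0.05,0.02,-10],[0.0037,-0.0028,0],0]
    - [[-0.05,0.02,-11.2],[0.0037,-0.0028,0],0]
    - [[-0.05,0.02,-11.8],[0.0037,-0.0028,0],0]
    - [[-0.05,0.02,-12.1],[0.0037,-0.0028,0],0]
    - [[-0.05,0.02,-12.1],[0.0037,-0.0028,0],0]

```text
time_s: 12.25
tcp_pos: [0.5207, -0.3739, 0.1334]
ee_rot: [-2.156, 0.142, 2.153]
wrist_force: [0.7, 0.7, -1.3]
grip_width: 0.0191
```

```bash
python3 -c "
from st import *
st()"
```

```text
t 12.25 tcp [ 0.5207 -0.3739  0.1334] yaw -1.7016 down [ 0.0013 -0.0013 -1.    ] F [ 0.74  0.68 -1.28] w 0.0191 q [-0.738  0.577 -0.092  0.899 -0.     2.535]
```

>>> move_arm:
  moves:
    - [[0,0,-0.1],[0,0,0],0]
    - [[0,0,-0.2],[0,0,0],0]
    - [[0,0,-0.2],[0,0,0],0.3]
    - [[0,0,-0.2],[0,0,0],0.55]
    - [[0,0,-0.2],[0,0,0],0.55]
    - [[0,0,-0.2],[0,0,0],0.55]
    - [[0,0,2],[0,0,0],0.55]
    - [[0,0,5],[0,0,0],0.55]
    - [[0,0,9],[0,0,0],0.55]
    - [[0,0,13],[0,0,0],0.55]
    - [[0,0,15],[0,0,0],0.55]
    - [[0,0,15],[0,0,0],0.55]

```text
time_s: 13.45
tcp_pos: [0.5222, -0.3752, 0.2876]
ee_rot: [-2.164, 0.147, 2.149]
wrist_force: [0.6, -0.4, -0.6]
grip_width: 0.0468
```

```bash
python3 - <<'E'
from st import *
st()
P=snap("wrist","w5.png")
im=cv2.imread("pics/raw_w5.png")[130:330,190:370]
cv2.imwrite("pics/w5a.png",im)
snap("top","t5.png")
g=lambda x,y,z:ray("top",60+x/3-.33,130+y/3-.33,z)
# buckle, block top z=.080, bars lower
for n,p in dict(c=(420.5,360,.08),top=(417,318,.07),bot=(427,404,.07),bl=(402,345,.08),br=(438,374,.08),dl=(383,425,.097),dr=(515,408,.097)).items(): print(n,g(*p).round(4))
E
```

```text
t 13.45 tcp [ 0.5222 -0.3752  0.2876] yaw -1.7016 down [ 0.0067 -0.0061 -1.    ] F [ 0.57 -0.39 -0.64] w 0.0468 q [-0.738  0.477  0.144  1.229 -0.     2.535]
c [0.4652 0.1486 0.08  ]
top [0.5001 0.1509 0.07  ]
bot [0.432  0.1471 0.07  ]
bl [0.4782 0.1622 0.08  ]
br [0.453  0.1358 0.08  ]
dl [0.4159 0.1771 0.097 ]
dr [0.4194 0.077  0.097 ]
```

Now a composite of the new top and wrist pictures, to check the key and see the buckle unobstructed.

```bash
python3 - <<'E'
from h import *
t=cv2.imread("pics/raw_t5.png");w=cv2.imread("pics/w5a.png")
a=cv2.resize(t[200:310,145:245],(400,440),interpolation=cv2.INTER_CUBIC)  # x4
b=cv2.resize(w,(396,440),interpolation=cv2.INTER_CUBIC)
cv2.imwrite("pics/c2.png",np.hstack([a,b]))
E
```

```text
(no output)
```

View pics/c2.png

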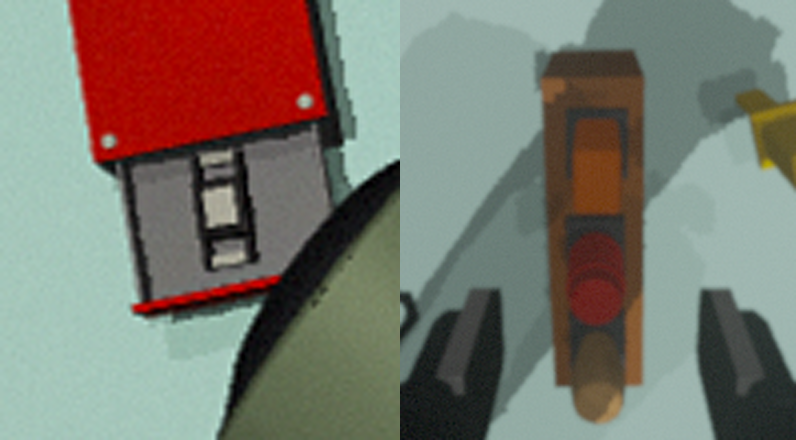

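Left half: the buckle lies in the drawer along its travel, centred at about (225,208). Right half: the key stands in its pocket with its collar on the stand. I head for the buckle and turn the wrist on the way.

```bash
python3 - <<'E'
from h import *
g=lambda x,y,z:ray("top",145+x/4-.375,200+y/4-.375,z)
for n,p in dict(c=(225,208,.075),lt=(196,158,.07),lb=(208,268,.07),rb=(256,262,.07)).items(): print(n,g(*p).round(4))
E
```

```text
c [0.4611 0.1472 0.075 ]
lt [0.493  0.1632 0.07  ]
lb [0.4278 0.1598 0.07  ]
rb [0.4287 0.1318 0.07  ]
```

>>> move_arm:
  moves:
    - [[-0.2,2,0],[0,0,0.14],0.6]
    - [[-0.4,5,0],[0,0,0.28],0.6]
    - [[-0.6,8,0],[0,0,0.42],0.6]
    - [[-0.8,11,0],[0,0,0.56],0.6]
    - [[-1,14,0],[0,0,0.7],0.6]
    - [[-1.4,17,0],[0,0,0.84],0.6]
    - [[-1.8,20,0],[0,0,0.98],0.6]
    - [[-2.2,23,0],[0,0,1.12],0.6]
    - [[-2.6,26,0],[0,0,1.26],0.6]
    - [[-3,29,0],[0,0,1.4],0.6]
    - [[-3.2,31,0],[0,0,1.54],0.6]
    - [[-3.2,31,0],[0,0,1.6],0.6]

```text
time_s: 14.75
tcp_pos: [0.4869, -0.0612, 0.2812]
ee_rot: [1.28, 1.167, -1.279]
wrist_force: [0.3, -0.2, -0.2]
grip_width: 0.0512
```

```bash
python3 -c "
from st import *
st()"
```

```text
t 14.75 tcp [ 0.4869 -0.0612  0.2812] yaw -0.0945 down [-0.0024  0.0034 -1.    ] F [ 0.28 -0.19 -0.15] w 0.0512 q [-0.277  0.196 -0.275  1.104  0.003  1.388]
```

>>> move_arm:
  moves:
    - [[-0.3,2,0],[0,0,0.145],0.6]
    - [[-0.6,4,0],[0,0,0.29],0.6]
    - [[-0.9,6,0],[0,0,0.435],0.6]
    - [[-1.2,8,0],[0,0,0.58],0.6]
    - [[-1.4,10,0],[0,0,0.725],0.6]
    - [[-1.6,12,0],[0,0,0.87],0.6]
    - [[-1.8,14,0],[0,0,1.015],0.6]
    - [[-2,16,0],[0,0,1.16],0.6]
    - [[-2.2,18,-1],[0,0,1.305],0.6]
    - [[-2.4,20,-2],[0,0,1.45],0.6]
    - [[-2.4,20.9,-4],[0,0,1.59],0.6]
    - [[-2.4,20.9,-7],[0,0,1.72],0.6]

```text
time_s: 15.95
tcp_pos: [0.4626, 0.149, 0.2098]
ee_rot: [-0.051, 1.573, 0.047]
wrist_force: [0.3, -0.0, 0.3]
grip_width: 0.0512
```

```bash
python3 - <<'E'
from st import *
P=snap("wrist","w6.png")
P=snap("wrist","w6.png",s=1.42)
st()
np.save("P6.npy",P,allow_pickle=True)
E
```

```text
t 16.05 tcp [0.4589 0.1475 0.2063] yaw 1.626 down [-0.0128 -0.0045 -0.9999] F [-0.03 -0.65 -0.17] w 0.0513 q [ 0.159  0.244 -0.413  0.928 -0.002  0.104]
```

View pics/w6.png

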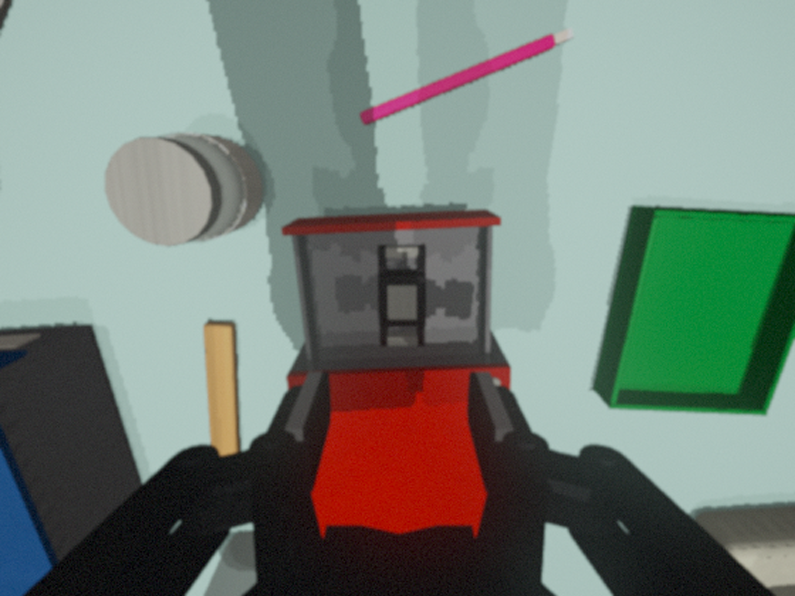

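The wrist view shows the buckle's block at (402,301), with its long sides nearly vertical, so it is aligned with the jaws. The drawer front is at (392,222) and the green tray at (705,310).

```bash
python3 - <<'E'
from st import *
P=np.load("P6.npy",allow_pickle=True).item()
k=1.42;r=lambda u,v,z:ray("wrist",u/k-.15,v/k-.15,z,P).round(4)
print("block",r(402,301,.08),"sides",r(379,301,.08),r(426,301,.08),"ends",r(402,245,.074),r(402,345,.074))
print("left edge",r(380,246,.074),r(380,344,.074))
c=[r(*p,.032) for p in((632,206),(612,407),(768,412))];print("tray",c, "centre",(c[0]+c[2])/2)
st()
E
```

```text
block [0.4625 0.1485 0.08  ] sides [0.4634 0.1341 0.08  ] [0.4615 0.1635 0.08  ] ends [0.4283 0.1463 0.074 ] [0.4952 0.1507 0.074 ]
left edge [0.4298 0.1328 0.074 ] [0.4954 0.1361 0.074 ]
tray [array([0.3988, 0.3041, 0.032 ]), array([0.5576, 0.3256, 0.032 ]), array([0.5538, 0.453 , 0.032 ])] centre [0.4763  0.37855 0.032  ]
t 16.05 tcp [0.4589 0.1475 0.2063] yaw 1.626 down [-0.0128 -0.0045 -0.9999] F [-0.03 -0.65 -0.17] w 0.0513 q [ 0.159  0.244 -0.413  0.928 -0.002  0.104]
```

>>> move_arm:
  moves:
    - [[0.3,0.1,-2],[0.0045,-0.0128,0],0.6]
    - [[0.3,0.1,-4.5],[0.0045,-0.0128,0],0.6]
    - [[0.3,0.1,-7],[0.0045,-0.0128,0],0.6]
    - [[0.3,0.1,-9.5],[0.0045,-0.0128,0],0.6]
    - [[0.3,0.1,-11.3],[0.0045,-0.0128,0],0.6]
    - [[0.3,0.1,-12.3],[0.0045,-0.0128,0],0.6]
    - [[0.3,0.1,-12.7],[0.0045,-0.0128,0],0.6]
    - [[0.3,0.1,-12.7],[0.0045,-0.0128,0],0.6]
    - [[0.3,0.1,-12.7],[0.0045,-0.0128,0],0.6]
  newtons: 40

```text
time_s: 16.95
tcp_pos: [0.4626, 0.1486, 0.0801]
ee_rot: [-0.043, 1.569, 0.043]
wrist_force: [-1.0, -0.7, -0.1]
grip_width: 0.0512
```

```bash
python3 -c "
from st import *
st()"
```

```text
t 16.95 tcp [0.4626 0.1486 0.0801] yaw 1.6254 down [ 1.2e-03  2.0e-04 -1.0e+00] F [-1.03 -0.69 -0.13] w 0.0512 q [ 0.159  0.395 -0.577  0.598  0.     0.104]
```

Position is as intended and there is no contact, so I close and lift.

>>> move_arm:
  moves:
    - [[0,0,-0.1],[0,0,0],0.4]
    - [[0,0,-0.1],[0,0,0],0.2]
    - [[0,0,-0.1],[0,0,0],0.2]
    - [[0,0,-0.1],[0,0,0],0.2]
    - [[0,0,-0.1],[0,0,0],0.2]
    - [[0,0,1],[0,0,0],0.2]
    - [[0,0,3],[0,0,0],0.2]
    - [[0,0,6],[0,0,0],0.2]
    - [[0,0,9],[0,0,0],0.2]
    - [[0,0,10],[0,0,0],0.2]
    - [[0,0,10],[0,0,0],0.2]
  newtons: 40

```text
time_s: 18.05
tcp_pos: [0.4637, 0.1488, 0.1817]
ee_rot: [-0.042, 1.566, 0.043]
wrist_force: [-0.3, 0.0, -1.4]
grip_width: 0.029
```

```bash
python3 -c "
from st import *
st()"
```

```text
t 18.05 tcp [0.4637 0.1488 0.1817] yaw 1.6254 down [ 4.7e-03  7.0e-04 -1.0e+00] F [-0.29  0.01 -1.37] w 0.029 q [ 0.159  0.264 -0.455  0.847 -0.     0.104]
```

>>> move_arm:
  moves:
    - [[0.1,2,0],[0,0,0],0.2]
    - [[0.3,5,0],[0,0,0],0.2]
    - [[0.5,8.5,0],[0,0,0],0.2]
    - [[0.7,12,0],[0,0,0],0.2]
    - [[0.9,15.5,0],[0,0,0],0.2]
    - [[1.1,19,0],[0,0,0],0.2]
    - [[1.3,22,0],[0,0,0],0.2]
    - [[1.3,23.1,-2],[0,0,0],0.2]
    - [[1.3,23.1,-5],[0,0,0],0.2]
    - [[1.3,23.1,-8],[0,0,0],0.2]
    - [[1.3,23.1,-10],[0,0,0],0.2]
    - [[1.3,23.1,-10],[0,0,0],0.2]

```text
time_s: 19.25
tcp_pos: [0.4731, 0.3776, 0.0766]
ee_rot: [-0.046, 1.574, 0.04]
wrist_force: [0.2, -0.3, -1.9]
grip_width: 0.029
```

```bash
python3 -c "
from st import *
st()"
```

```text
t 19.25 tcp [0.4731 0.3776 0.0766] yaw 1.6254 down [-0.0032 -0.0042 -1.    ] F [ 0.17 -0.34 -1.88] w 0.029 q [ 0.553  0.584 -0.248  0.744 -0.002  0.498]
```

>>> move_arm:
  moves:
    - [[0.3,0.2,-2],[0.004,-0.003,0],0.2]
    - [[0.3,0.2,-3.8],[0.004,-0.003,0],0.2]
    - [[0.3,0.2,-4.8],[0.004,-0.003,0],0.2]
    - [[0.3,0.2,-5.4],[0.004,-0.003,0],0.2]
    - [[0.3,0.2,-5.4],[0.004,-0.003,0],0.2]
    - [[0.3,0.2,-5.4],[0.004,-0.003,0],0.2]

```text
time_s: 19.85
tcp_pos: [0.4767, 0.38, 0.0235]
ee_rot: [-0.042, 1.569, 0.043]
wrist_force: [0.4, -0.7, -1.9]
grip_width: 0.0291
```

```bash
python3 -c "
from st import *
st()"
```

```text
t 19.85 tcp [0.4767 0.38   0.0235] yaw 1.6254 down [ 1.e-03  6.e-04 -1.e+00] F [ 0.37 -0.71 -1.88] w 0.0291 q [ 0.552  0.654 -0.283  0.632 -0.     0.497]
```

>>> move_arm:
  moves:
    - [[0,0,-0.1],[0,0,0],0.2]
    - [[0,0,-0.1],[0,0,0],0.3]
    - [[0,0,-0.1],[0,0,0],0.6]
    - [[0,0,-0.1],[0,0,0],0.6]
    - [[0,0,-0.1],[0,0,0],0.6]
    - [[0,0,2],[0,0,0],0.6]
    - [[0,0,6],[0,0,0],0.6]
    - [[0,0,10],[0,0,0],0.6]
    - [[0,0,14],[0,0,0],0.6]
    - [[2,0,18],[0,0,0],0.6]
    - [[5,0,20],[0,0,0],0.6]
    - [[5,0,20],[0,0,0],0.6]

```text
time_s: 21.05
tcp_pos: [0.5318, 0.3809, 0.2277]
ee_rot: [-0.038, 1.561, 0.045]
wrist_force: [0.6, -0.2, 0.3]
grip_width: 0.0511
```

```bash
python3 - <<'E'
from st import *
st()
snap("wrist","w7.png");snap("side","s7.png");snap("top","t7.png")
w,s,t=[cv2.imread(f"pics/raw_{n}7.png") for n in"wst"]
a=cv2.resize(w,(400,300));b=cv2.resize(t,(400,300));c=cv2.resize(s[100:340,190:350],(400,600),interpolation=cv2.INTER_CUBIC)
cv2.imwrite("pics/c7.png",np.hstack([np.vstack([a,b]),c]))
E
```

```text
t 21.05 tcp [0.5318 0.3809 0.2277] yaw 1.6234 down [ 0.0098  0.0046 -0.9999] F [ 0.56 -0.24  0.34] w 0.0511 q [ 5.090e-01  5.240e-01  6.900e-02  1.105e+00 -1.000e-03  4.570e-01]
```

View pics/c7.png

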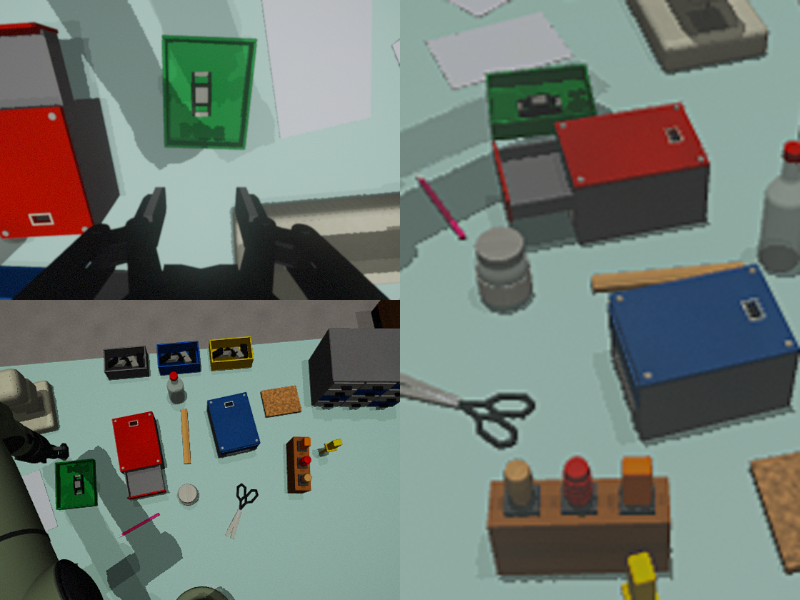

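The composite shows the buckle flat in the tray, the key seated upright, the red drawer out, the blue one shut, and the other things where they were. The gripper is clear.

```bash
python3 -c "
from h import *
print(robot.sign_off())"
```

```text
the job is handed in; nothing more can be done
None
```

The job is done and handed in at about 21 s of the 64 s. I took the orange key, pressed the red latch through the slot, put the key back in its far pocket, and laid the buckle in the green tray.

- **Latch:** the key was held throughout the push, with about 9 N on the wrist at the bottom. The latch travel was not read directly; the drawer springing out in the next picture is the evidence.
- **Last pictures (wrist, top and side):**
  - The buckle lies flat near the middle of the tray.
  - The key stands upright with its collar on the stand.
  - The red drawer is out and the blue one is shut.
  - No bystander looks shifted, judged by eye rather than measured.
  - The gripper is open, about 20 cm above the tray, with no contact force.
- **Disagreements:** the cameras differed by 1–3 mm on where the key stood and how it sat in the grip. I corrected for this from the tip-to-slot and tip-to-pocket offsets in the wrist pictures, and both insertions went in without jamming.

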